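# Shut and lock the bean doser's hopper gate

### The job

Shut off the coffee doser's bean hopper and lock the gate: with the fingertips, push the black knob along its L-shaped slot towards the hopper as far as the corner, then push it sideways along the short leg to the very end, beside the green dot, and leave it there. Only push the knob, gently: do not squeeze it, ram it against its stops or pull it up. Leave the pitcher, the cup and the tamper standing where they are.

Things in the scene. Friction and masses are not known exactly. Their poses are not given: they have to be found in the camera images.
- doser: fixed coffee bean doser: low blue housing, flat grey metal deck, amber hopper. Origin on the counter under the deck's centre. Deck 206 (x) by 256 (y) mm, top 85 mm high; the housing goes on to y = 275 mm. Hopper at x = 0, y = 200 mm, 138 mm across, 197 mm high. Slot 13 mm wide: long leg along +y (to the hopper), short leg from the corner along +x. Red dot by the start, green dot by the end.
- slot_start (a point): on the deck top (85 mm high), the pin's centre line at the open end of the long leg: at x = -20, y = -45 mm from the doser's origin, in its axes
- slot_corner (a point): on the deck top, the pin's centre line at the slot's corner: at x = -20, y = 25 mm in the doser's axes, 70 mm from slot_start
- slot_end (a point): on the deck top, the pin's centre line at the end of the short leg (locked): at x = 22, y = 25 mm in the doser's axes, 42 mm from the corner
- knob_mid (a point): black knob on the pin, at its axis, 20 mm above the deck: upright, 32 mm in diameter from 2 to 26 mm above the deck, rounded off to its top at 38 mm. The pin has about 2 mm of play in the slot; it slides with about 2 N of friction plus damping and stays where it is left. Hard stops at the ends of both legs.
- gate (a joint): travel of knob and gate along the long leg, doser's +y, m: 0 at slot_start, 0.070 at the corner (stop). Starts at 0 to 0.02.
- latch (a joint): travel of the knob along the short leg, doser's +x, m: 0 in the long leg, 0.042 at slot_end (stop, locked). The slot lets it move only when gate is above about 0.068.
- knob (a joint): how far the knob is pulled up against its spring, m: 0 seated (held down with about 6 N), at most 0.014
- pitcher: steel milk pitcher on the counter, 84 mm across, 100 mm high, with a handle; origin at the centre of its underside
- cup: blue ceramic cup on the counter, 76 mm across, 60 mm high; origin at the centre of its underside
- tamper: dark wooden tamper standing on its 58 mm foot, 85 mm high; origin at the centre of its underside

How it is judged:
On the way, in this order (a step that is already met when the one before it is completed fails the run):
1. the knob has been pushed along the long leg to the corner (value of joint gate above 0.066 m and value of joint latch below 0.015 m), for 0.1 s.
2. the knob has been pushed along the short leg to its end (value of joint gate above 0.065 m and value of joint latch above 0.038 m), for 0.2 s.
At the end, for the whole second after the job is handed in: The knob rests seated (not pulled up) within 4 mm of the end of the short leg, the gate shut (within 5 mm); pitcher, cup and tamper upright and within 20 mm of where they stood (all of step 2 and value of joint knob below 0.002 m and velocity of joint latch between -0.005 and 0.005 m/s and distance of each of pitcher, cup, tamper from where it was at the start of the episode below 0.02 m and angle between each of pitcher, cup, tamper's own z axis and vertical below 0.2 rad); the robot touches nothing.
It fails at once if the knob is pulled up by more than 5 mm (value of joint knob above 0.005 m).
It fails at once if the fingers press or squeeze the knob with more than 36 N (contact force between the fingers and knob above 36 N).
It fails at once if pitcher, cup or tamper is shoved more than 20 mm, lifted or tipped (distance of any of pitcher, cup, tamper from where it was at the start of the episode above 0.02 m or angle between any of pitcher, cup, tamper's own z axis and vertical above 0.2 rad).
It also fails if it takes over 48 s, if anything falls off the work surface, if the arm or the gripper's body presses on something with over 40 N, if the wrist force passes 120 N, or if a joint passes its speed limit or range.

### The arm

A 6-joint arm with a two-finger parallel gripper is mounted at the origin on the work surface. World frame = base frame: x ahead of the robot, y to its left, z up, the work surface at z = 0. Lengths are in m, angles in rad, forces in N, time in s.
With the tool pointing down it reaches from about 0.325 to 0.775 m from the base axis. Payload 9.3 kg.
Tool frame: the origin (TCP) lies between the finger pads; the fingertips stand 17 mm ahead of it and the grasp point (between the pads) lies 2 mm behind it; z points along the fingers, x is the direction in which the jaws open and shut, and the axes are right-handed (so a half turn about z gives the same grasp; the last joint's range is limited). The gripper opens to 85 mm and grips with 20 to 120 N. Pads are 22 mm wide; open, the fingers measure 114 mm over their backs; the gripper's body (76 mm by 85 mm) begins 54 mm behind the grasp point. The pads swing forward as they close: fully open they stand 13 mm farther back than shut.
Start: joints at [-1.376, 0.259, 0.021, 1.334, 0, 1.418], TCP at [0.187, -0.517, 0.248] pointing down, gripper open.
Joint ranges: [-3.04, 3.04], [-0.91, 1.82], [-1.04, 1.36], [-1.92, 1.95], [-1.52, 1.45], [-3.14, 3.14]. Speed limits (rad/s): [2.22, 2.22, 2.79, 3.14, 3.14, 3.14].

### API

Orientations are given as a unit quaternion [x, y, z, w].
In Python, from plant import sensors, grab_frame, ticket gives the robot as it stands. The module is installed in compiled form; this text tells all that it offers.
- The arm moves only by the shell command python3 -m handwheel 'ROWS' [FORCE]. ROWS is a JSON object of lists of equal length, an entry for each row: "hand": the finger opening in m, from 0 to 0.0854; "slide": the shift along the world's x, y, z in m, a list of three; "yaw": the turn about the world's z in degrees. A call has 1 to 12 rows; each row is the pose to reach, as a shift and turn from the pose commanded when the call began; what a row does not reach only later rows make up. A row lasts 1/8 s, in which the tool goes at most 62.5 mm and 10.7 degrees, less where a joint would pass 70% of its speed; a pose out of reach is approached as far as the arm can. A call with a gripper value outside its range is refused whole. The fingers move at their own pace and stop on an object; FORCE is the grip in N (left out, the last holds). Time passes only in rows, so rows that repeat a pose let the fingers close. It gives the time, the measured TCP pose, the force and the opening at its end, in the units of the state.
- sensors.state(): the state, without advancing time (a new reading comes with each control period).
- grab_frame(name): name is "side" or "top"; returns a dict with "pixels" (420x560x3 uint8, blue, green, red), "mtx" (3x3 intrinsics, pixels), "k1" (the pictures are not rectified: a ray, as slopes to the right and down, at radius r is drawn at 1 + k1 r^2 times it, then the intrinsics apply), "world_from_camera" (4x4, takes a point from camera to world coordinates). Camera axes: x right, y down, z forward; pixel columns grow to the right and rows downward; lengths in m; the calibration is good to about 2 mm. A picture is of the moment at which its call begins. There is no depth.
- ticket.finish_job(): hands the job in, once; it reports no verdict.
The state is a dict: "time_s": time; "joints": joint angles; "qvel": joint speeds; "joint_torque": joint torques, N m; "eef_pos": TCP position; "tcp_rot": TCP orientation; "contact_force": force on the tool from outside, world axes, zero at the start; "moment": the same for the moment, N m; "grip_width": finger opening in m.
Only numpy, scipy, OpenCV 4.12 (cv2) and the standard library are available. Lean on these libraries where they do the work, as an engineer would, in place of code of your own. Each camera call takes 0.05 s, during which the arm holds its last target. There are 200 camera calls.

## Working session

There is one attempt and no reset: what is moved stays moved. The work goes in short steps, Python scripts to look and compute and a shell command to move; the robot and the scene stay as the last step left them, time stands still between calls to the robot, and variables do not carry over. Pictures are saved under pics/ and viewed, about 8 in all and at most 12, crops included, and the job is handed in when it is done.

```bash
mkdir -p pics; cat > h.py <<'E'
import numpy as np,cv2
from plant import sensors,grab_frame,ticket
def ray(f,u,v):
    p=cv2.undistortPoints(np.array([[[u,v]]],float),f["mtx"],np.array([f["k1"],0,0,0,0.]))[0,0]
    T=np.array(f["world_from_camera"]);return T[:3,3],T[:3,:3]@np.array([p[0],p[1],1])
def onz(f,u,v,z):
    o,d=ray(f,u,v);return o+d*(z-o[2])/d[2]
def proj(f,P):
    T=np.linalg.inv(f["world_from_camera"]);c=(T[:3,:3]@np.array(P)+T[:3,3]);
    return cv2.projectPoints(c.reshape(1,1,3),np.zeros(3),np.zeros(3),f["mtx"],np.array([f["k1"],0,0,0,0.]))[0].ravel()
E
python3 - <<'E'
from h import *
for n in("top","side"):
    f=grab_frame(n);f["mtx"]=np.array(f["mtx"]);cv2.imwrite(f"pics/{n}0.png",f["pixels"])
    print(n,f["k1"],np.array(f["world_from_camera"]).round(3).tolist(),f["mtx"].tolist())
print(sensors.state())
E
```

```text
top -0.046302496957067285 [[0.012, -0.994, 0.104, 0.535], [-0.999, -0.008, 0.038, -0.084], [-0.037, -0.105, -0.994, 0.755], [0.0, 0.0, 0.0, 1.0]] [[399.29233715711507, 0.0, 280.32285928650253], [0.0, 399.29233715711507, 209.30345541439033], [0.0, 0.0, 1.0]]
side -0.1429551343721907 [[0.987, -0.087, 0.134, 0.483], [-0.159, -0.602, 0.782, -0.788], [0.013, -0.794, -0.608, 0.651], [0.0, 0.0, 0.0, 1.0]] [[455.2823083135759, 0.0, 280.5474911032338], [0.0, 455.2823083135759, 203.73410664979178], [0.0, 0.0, 1.0]]
{'time_s': 0.1, 'joints': array([-1.37558531e+00,  2.59120121e-01,  2.08530274e-02,  1.33370584e+00,
        4.11502395e-05,  1.41820513e+00]), 'qvel': array([-0.00087152, -0.00145278,  0.00111771, -0.00080828, -0.00039026,
       -0.00045921]), 'joint_torque': array([ 4.30433211e-03, -5.56692660e+01,  3.45071375e+01,  1.15847052e-02,
       -2.43161712e-04, -3.83882963e-06]), 'eef_pos': array([ 0.18742436, -0.51683921,  0.24774124]), 'tcp_rot': array([ 8.18789337e-01, -5.74093787e-01, -4.10525979e-04, -4.21888827e-04]), 'contact_force': array([-0.36341562,  0.54785025, -0.18822933]), 'moment': array([-0.0212606 , -0.03417633, -0.00116405]), 'grip_width': 0.08538479241237405}
```

View pics/top0.png

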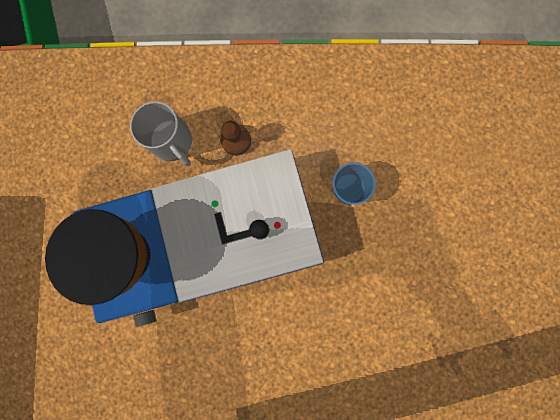

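View pics/side0.png

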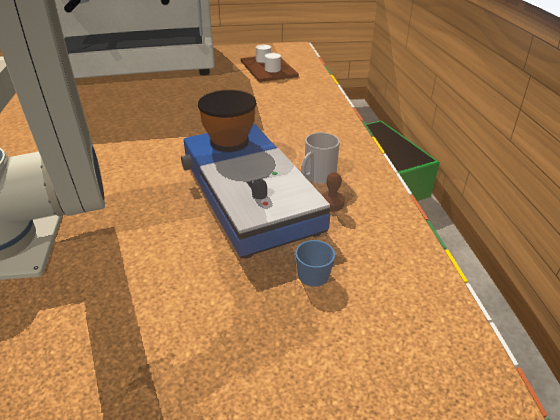

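The top view shows the doser deck with corners near (292,150), (323,264), (178,302) and (151,190). The knob is at (259,229), the slot corner at about (223,241), the green dot at (214,204) and the red dot at (277,225). The cup (354,184), tamper (235,137) and pitcher (158,128) all stand clear of the slot.

```bash
cat > m.py <<'E'
from h import *
f=grab_frame("top");im=f["pixels"];hsv=cv2.cvtColor(im,cv2.COLOR_BGR2HSV)
H,S,V=[hsv[...,i].astype(int) for i in range(3)]
def cen(m,box):
    x0,x1,y0,y1=box;k=np.zeros(m.shape,np.uint8);k[y0:y1,x0:x1]=m[y0:y1,x0:x1]
    n,l,s,c=cv2.connectedComponentsWithStats(k);i=1+np.argmax(s[1:,4]);return c[i],s[i,4]
m=((S<45)&(V>70)).astype(np.uint8);k=np.zeros_like(m);k[145:310,148:330]=m[145:310,148:330]
k=cv2.morphologyEx(k,cv2.MORPH_OPEN,np.ones((3,3)))
cs,_=cv2.findContours(k,cv2.RETR_EXTERNAL,cv2.CHAIN_APPROX_NONE);c=max(cs,key=cv2.contourArea)
box=cv2.approxPolyDP(cv2.convexHull(c),8,True)[:,0]
print("deck px",box.tolist());W=np.array([onz(f,*b,.085)[:2] for b in box]);print(W.round(4).tolist(),np.linalg.norm(W-np.roll(W,-1,0),axis=1).round(4))
g,ga=cen((H>40)&(H<85)&(S>90),(200,230,190,220));r,ra=cen(((H<8)|(H>172))&(S>120),(268,290,215,235))
G=onz(f,*g,.085);R=onz(f,*r,.085);print("green",g,ga,G,"red",r,ra,R)
kb=(V<45).astype(np.uint8)
kb=cv2.morphologyEx(kb,cv2.MORPH_OPEN,cv2.getStructuringElement(2,(13,13)))
c,a=cen(kb,(205,290,195,265));print("knob",c,a,onz(f,*c,.115))
st=sensors.state();print(st["time_s"],st["eef_pos"].round(4))
E
python3 m.py
```

```text
deck px [[290, 150], [322, 262], [178, 300], [152, 188]]
[[0.7072, -0.0739], [0.5173, -0.1288], [0.4508, 0.1111], [0.6401, 0.1638]] [0.1977 0.249  0.1964 0.247 ]
green [214.375   203.34375] 32 [0.61413909 0.05410031 0.085     ] red [276.94736842 224.92105263] 38 [ 0.57834052 -0.05309431  0.085     ]
knob [258.81428571 229.02142857] 280 [ 0.56950285 -0.02537195  0.115     ]
0.15 [ 0.1874 -0.5169  0.2478]
```

```bash
python3 -m handwheel '{"hand":[0,0,0,0,0,0,0,0,0,0,0,0],"slide":[[0.035,0.04,0],[0.075,0.083,0],[0.115,0.127,0],[0.155,0.171,0],[0.195,0.215,0],[0.235,0.259,0],[0.275,0.303,0],[0.315,0.347,0],[0.355,0.391,0],[0.385,0.425,0],[0.398,0.439,0],[0.398,0.439,0]],"yaw":[0,-1,-2,-3,-4.3,-4.3,-4.3,-4.3,-4.3,-4.3,-4.3,-4.3]}' 20
python3 - <<'E'
from h import *
s=sensors.state();print(s)
f=grab_frame("side");cv2.imwrite("pics/side1.png",cv2.resize(f["pixels"][120:300,150:390],None,fx=3,fy=3))
E
```

```text
time_s: 1.65
eef_pos: [0.5857, -0.0774, 0.2477]
tcp_rot: [0.797, -0.604, -0.0, 0.0]
contact_force: [-0.3, -0.7, 0.7]
grip_width: 0.0001
{'time_s': 1.65, 'joints': array([-2.73338764e-01,  3.30052020e-01,  1.22073969e-01,  1.36386926e+00,
       -1.70403700e-04,  2.59385990e+00]), 'qvel': array([-0.03385111, -0.02062376, -0.01960269,  0.00040168, -0.00693442,
       -0.01427954]), 'joint_torque': array([ 1.82234343e+00, -6.05849934e+01,  3.52112210e+01, -4.90408810e-02,
        1.54729346e-01,  2.53032278e-01]), 'eef_pos': array([ 0.58573387, -0.07743982,  0.24766709]), 'tcp_rot': array([ 7.97171053e-01, -6.03753284e-01, -4.57806419e-04,  2.71691967e-04]), 'contact_force': array([-0.29897343, -0.73329283,  0.71985437]), 'moment': array([-0.0181178 , -0.03385787, -0.00572761]), 'grip_width': 7.319194144851074e-05}
```

View pics/side1.png

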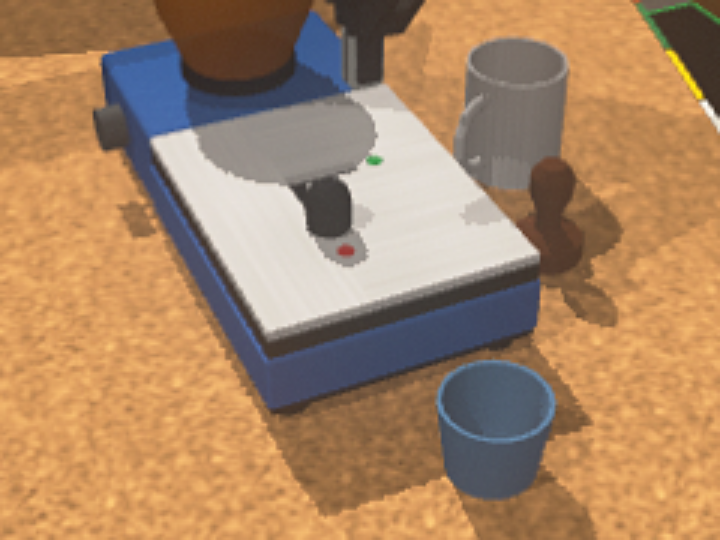

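The crop shows the shut fingers above the deck's front half, seen high at crop (365,60). The knob stands at (328,205), with nothing below the fingers. Descending behind the knob.

```bash
python3 -m handwheel '{"hand":[0,0,0,0,0,0,0,0],"slide":[[0,0,-0.03],[0,0,-0.06],[0,0,-0.09],[0,0,-0.11],[0,0,-0.125],[0,0,-0.136],[0,0,-0.136],[0,0,-0.136]],"yaw":[0,0,0,0,0,0,0,0]}'
python3 - <<'E'
from h import *
for n in("side","top"):
    f=grab_frame(n);cv2.imwrite(f"pics/{n}2.png",cv2.resize(f["pixels"][120:300,150:390],None,fx=3,fy=3))
E
```

```text
time_s: 2.7
eef_pos: [0.5858, -0.0783, 0.1129]
tcp_rot: [0.797, -0.604, 0.0, -0.0]
contact_force: [0.5, -0.4, 0.1]
grip_width: -0.0001
```

View pics/side2.png

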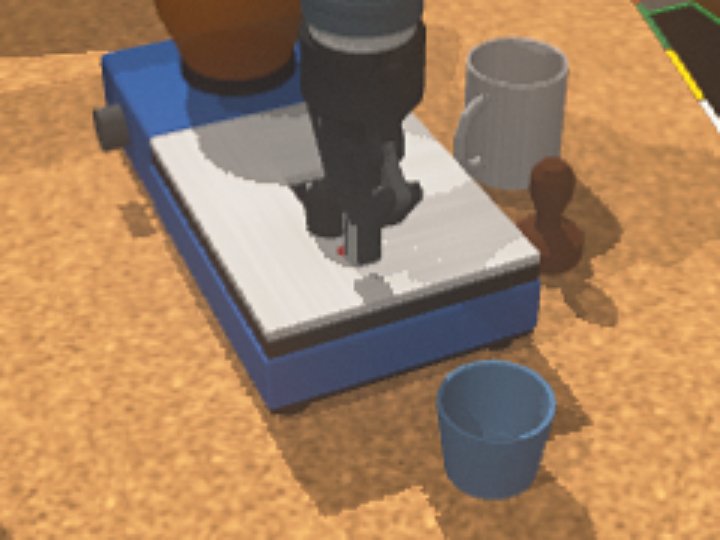

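The crop shows the fingertips just above the deck, crop (362,260), behind the knob. The finger knuckles jut outward near (405,200), at about knob-top height. I'll turn 90° so the narrow pad side does the pushing and the knuckles stay clear of the knob.

```bash
python3 -m handwheel '{"hand":[0,0,0,0,0,0,0,0,0,0,0],"slide":[[0,0,0],[0,0,0],[0,0,0],[0,0,0],[0,0,0],[0,0,0],[0,0,0],[0,0,0],[0,0,0],[0,0,0],[0,0,0]],"yaw":[10,20,30,40,50,60,70,80,88,90,90]}'
python3 -m handwheel '{"hand":[0,0,0,0,0,0,0,0,0,0,0,0],"slide":[[-0.0027,0.0096,0],[-0.0046,0.0164,0],[-0.006,0.0212,0],[-0.007,0.025,0],[-0.0078,0.0279,0],[-0.0087,0.0308,0],[-0.0095,0.0337,0],[-0.0103,0.0366,0],[-0.0111,0.0395,0],[-0.0119,0.0424,0],[-0.0127,0.0453,0],[-0.0135,0.0481,0]],"yaw":[0,0,0,0,0,0,0,0,0,0,0,0]}'
python3 - <<'E'
from h import *
f=grab_frame("side");cv2.imwrite(f"pics/side3.png",cv2.resize(f["pixels"][120:300,150:390],None,fx=3,fy=3))
E
```

```text
time_s: 4.18
eef_pos: [0.5856, -0.078, 0.1125]
tcp_rot: [0.991, 0.135, 0.0, 0.0]
contact_force: [0.3, -0.4, -0.2]
grip_width: -0.0003
time_s: 5.68
eef_pos: [0.5719, -0.0298, 0.1123]
tcp_rot: [0.991, 0.136, -0.0, 0.0]
contact_force: [0.7, -2.2, 1.3]
grip_width: -0.0
```

View pics/side3.png

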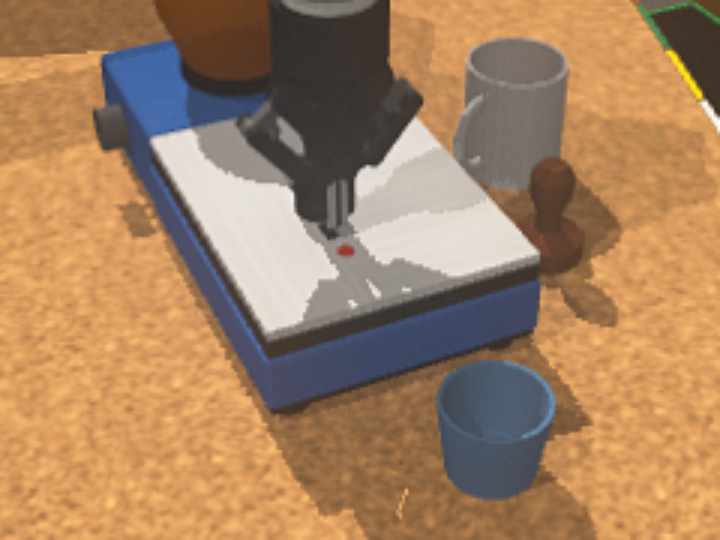

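The crop shows the knob at (310,205) moving ahead of the fingers, with open slot behind it. Force is about 2 N, as friction predicts, so I continue.

```bash
python3 -m handwheel '{"hand":[0,0,0,0,0,0,0,0,0,0,0,0],"slide":[[-0.0008,0.0029,0],[-0.0016,0.0058,0],[-0.0024,0.0087,0],[-0.0032,0.0116,0],[-0.0041,0.0144,0],[-0.0049,0.0173,0],[-0.0057,0.0202,0],[-0.0065,0.0231,0],[-0.0073,0.026,0],[-0.0081,0.0289,0],[-0.0089,0.0318,0],[-0.0095,0.0337,0]],"yaw":[0,0,0,0,0,0,0,0,0,0,0,0]}'
python3 -m handwheel '{"hand":[0,0,0],"slide":[[-0.0003,0.001,0],[-0.0005,0.002,0],[-0.0005,0.002,0]],"yaw":[0,0,0]}'
```

```text
time_s: 7.22
eef_pos: [0.5624, 0.004, 0.1123]
tcp_rot: [0.991, 0.136, 0.0, -0.0]
contact_force: [-0.6, -1.9, 0.1]
grip_width: 0.0004
time_s: 7.6
eef_pos: [0.5619, 0.0058, 0.1122]
tcp_rot: [0.991, 0.136, -0.0, -0.0]
contact_force: [-0.9, -0.8, -0.1]
grip_width: -0.0003
```

Still no stop, so I creep on in 1 mm steps.

```bash
python3 -m handwheel '{"hand":[0,0,0],"slide":[[-0.0003,0.001,0],[-0.0005,0.002,0],[-0.0005,0.002,0]],"yaw":[0,0,0]}'
python3 -m handwheel '{"hand":[0,0,0],"slide":[[-0.0003,0.001,0],[-0.0005,0.002,0],[-0.0005,0.002,0]],"yaw":[0,0,0]}'
```

```text
time_s: 7.98
eef_pos: [0.5614, 0.0078, 0.1123]
tcp_rot: [0.991, 0.136, -0.0, -0.0]
contact_force: [0.0, -2.0, 0.8]
grip_width: 0.0
time_s: 8.35
eef_pos: [0.5609, 0.0099, 0.1123]
tcp_rot: [0.991, 0.136, -0.0, -0.0]
contact_force: [-0.6, -2.4, -0.6]
grip_width: -0.0002
```

```bash
python3 -m handwheel '{"hand":[0,0],"slide":[[-0.0003,0.001,0],[-0.0003,0.001,0]],"yaw":[0,0]}'
python3 -m handwheel '{"hand":[0,0],"slide":[[-0.0003,0.001,0],[-0.0003,0.001,0]],"yaw":[0,0]}'
```

```text
time_s: 8.6
eef_pos: [0.5606, 0.0108, 0.1123]
tcp_rot: [0.991, 0.136, 0.0, -0.0]
contact_force: [-0.1, -2.3, -0.4]
grip_width: -0.0002
time_s: 8.85
eef_pos: [0.5605, 0.0112, 0.1123]
tcp_rot: [0.991, 0.136, 0.0, 0.001]
contact_force: [-0.3, -5.0, -0.5]
grip_width: -0.0001
```

```bash
python3 -m handwheel '{"hand":[0,0],"slide":[[-0.0002,0.0006,0],[-0.0002,0.0006,0]],"yaw":[0,0]}'
```

```text
time_s: 9.1
eef_pos: [0.5605, 0.0114, 0.1124]
tcp_rot: [0.991, 0.136, 0.0, 0.001]
contact_force: [1.1, -8.1, -1.0]
grip_width: -0.0001
```

Stop met at 8 N, and the tool is within 1 mm of the predicted corner position. Backing off, lifting, crossing to the −x side and turning back.

```bash
python3 -m handwheel '{"hand":[0,0,0,0,0,0,0,0,0,0,0,0],"slide":[[0.0027,-0.0096,0],[0.0054,-0.0193,0],[0.0054,-0.0193,0.03],[0.0054,-0.0193,0.06],[-0.012,-0.01,0.06],[-0.03,0,0.06],[-0.045,0.006,0.06],[-0.0574,0.0119,0.06],[-0.0574,0.0119,0.06],[-0.0574,0.0119,0.06],[-0.0574,0.0119,0.06],[-0.0574,0.0119,0.06]],"yaw":[0,0,0,0,-10,-20,-30,-40,-50,-60,-70,-80]}'
python3 -m handwheel '{"hand":[0,0,0,0,0,0],"slide":[[0,0,0],[0,0,-0.02],[0,0,-0.04],[0,0,-0.055],[0,0,-0.06],[0,0,-0.06]],"yaw":[-10,-10,-10,-10,-10,-10]}'
python3 - <<'E'
from h import *
a,b=[grab_frame(n)["pixels"][120:300,r:r+200] for n,r in(("side",160),("top",130))]
cv2.imwrite(f"pics/b4.png",cv2.resize(np.hstack([a,b]),None,fx=2,fy=2))
E
```

```text
time_s: 10.6
eef_pos: [0.503, 0.024, 0.1723]
tcp_rot: [0.845, -0.535, -0.0, -0.0]
contact_force: [-0.3, 0.6, 0.9]
grip_width: -0.0002
time_s: 11.35
eef_pos: [0.5029, 0.0242, 0.1123]
tcp_rot: [0.797, -0.604, -0.0, -0.0]
contact_force: [-0.3, -0.3, -0.3]
grip_width: -0.0004
```

View pics/b4.png

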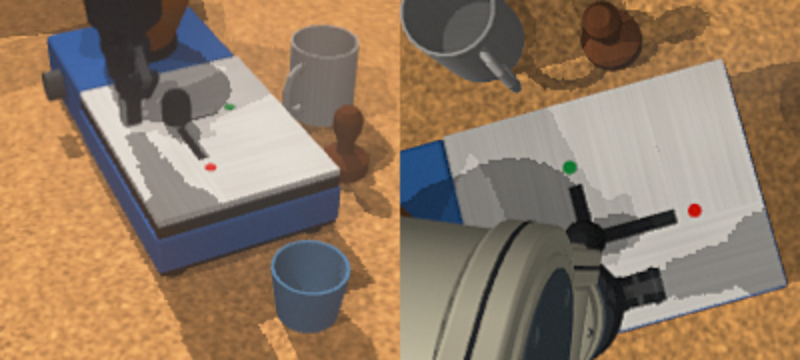

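The knob sits at the slot corner, crop (178,105) left and (585,235) right. The long leg is open behind it, and the fingers are down on its −x side. Pushing +x.

```bash
python3 -m handwheel '{"hand":[0,0,0,0,0,0,0,0,0,0,0,0],"slide":[[0.0096,0.0027,0],[0.0164,0.0046,0],[0.0212,0.006,0],[0.0241,0.0068,0],[0.027,0.0076,0],[0.0298,0.0084,0],[0.0327,0.0092,0],[0.0356,0.01,0],[0.0385,0.0108,0],[0.0414,0.0116,0],[0.0443,0.0124,0],[0.0462,0.013,0]],"yaw":[0,0,0,0,0,0,0,0,0,0,0,0]}'
python3 -m handwheel '{"hand":[0,0,0,0,0,0],"slide":[[0.0029,0.0008,0],[0.0058,0.0016,0],[0.0087,0.0024,0],[0.0106,0.003,0],[0.0125,0.0035,0],[0.0125,0.0035,0]],"yaw":[0,0,0,0,0,0]}'
```

```text
time_s: 12.95
eef_pos: [0.5491, 0.0373, 0.1122]
tcp_rot: [0.797, -0.604, -0.0, -0.0]
contact_force: [-3.1, -0.1, -0.1]
grip_width: 0.0
time_s: 13.7
eef_pos: [0.5618, 0.0407, 0.1123]
tcp_rot: [0.797, -0.604, 0.0, -0.0]
contact_force: [-0.2, 0.2, -0.2]
grip_width: 0.0
```

```bash
python3 -m handwheel '{"hand":[0,0,0,0],"slide":[[0.001,0.0003,0],[0.0019,0.0005,0],[0.0029,0.0008,0],[0.0038,0.001,0]],"yaw":[0,0,0,0]}'
python3 -m handwheel '{"hand":[0,0],"slide":[[0.001,0.0003,0],[0.001,0.0003,0]],"yaw":[0,0]}'
```

```text
time_s: 14.2
eef_pos: [0.5653, 0.0417, 0.1123]
tcp_rot: [0.797, -0.604, 0.0, 0.0]
contact_force: [-2.1, 0.1, 0.1]
grip_width: 0.0003
time_s: 14.45
eef_pos: [0.5664, 0.042, 0.1123]
tcp_rot: [0.797, -0.604, 0.0, -0.0]
contact_force: [-1.0, -0.3, 1.1]
grip_width: -0.0001
```

```bash
python3 -m handwheel '{"hand":[0,0],"slide":[[0.001,0.0003,0],[0.001,0.0003,0]],"yaw":[0,0]}'
python3 -m handwheel '{"hand":[0,0],"slide":[[0.001,0.0003,0],[0.001,0.0003,0]],"yaw":[0,0]}'
```

```text
time_s: 14.7
eef_pos: [0.5667, 0.0422, 0.1122]
tcp_rot: [0.797, -0.604, -0.0, 0.001]
contact_force: [-4.7, -0.8, 2.2]
grip_width: 0.0002
time_s: 14.95
eef_pos: [0.5668, 0.0423, 0.1122]
tcp_rot: [0.797, -0.605, -0.001, 0.001]
contact_force: [-9.9, -2.3, 4.1]
grip_width: -0.0002
```

Hard stop at 10 N, within 1 mm of the predicted end. Retreating and checking.

```bash
python3 -m handwheel '{"hand":[0,0,0,0,0,0,0,0,0,0],"slide":[[-0.001,-0.0003,0],[-0.0096,-0.0027,0],[-0.0289,-0.0081,0],[-0.0385,-0.0108,0.01],[-0.0385,-0.0108,0.05],[-0.0385,-0.0108,0.1],[-0.07,-0.06,0.14],[-0.1,-0.11,0.14],[-0.125,-0.16,0.14],[-0.125,-0.16,0.14]],"yaw":[0,0,0,0,0,0,0,0,0,0]}'
python3 - <<'E'
from h import *
F={n:grab_frame(n) for n in("side","top")}
# doser pose measured at the start
for n,f in F.items():
    for p in((.5933,.0482,.115),): print(n,proj(f,p).round(1))
a,b=F["side"]["pixels"][120:300,160:360],F["top"]["pixels"][120:300,130:330]
cv2.imwrite("pics/b5.png",cv2.resize(np.hstack([a,b]),None,fx=2,fy=2))
f=F["top"];V=f["pixels"].max(2);k=cv2.morphologyEx((V<45).astype(np.uint8),cv2.MORPH_OPEN,cv2.getStructuringElement(2,(13,13)))
k[:, :190]=0;k[:,260:]=0;k[:190]=0;k[265:]=0
n,l,s,c=cv2.connectedComponentsWithStats(k)
for i in range(1,n): print(s[i,4],c[i],onz(f,*c[i],.115))
print(sensors.state()["contact_force"],sensors.state()["eef_pos"])
E
```

```text
time_s: 16.2
eef_pos: [0.442, -0.1204, 0.2536]
tcp_rot: [0.795, -0.607, 0.001, -0.0]
contact_force: [0.3, 0.5, 1.4]
grip_width: -0.0
side [266.1 163.8]
top [213.9 213.9]
246 [217.25609756 214.63414634] [0.59216718 0.04265906 0.115     ]
[ 0.45298173 -0.79554816 -0.44478925] [ 0.44326294 -0.1178707   0.25311752]
```

View pics/b5.png

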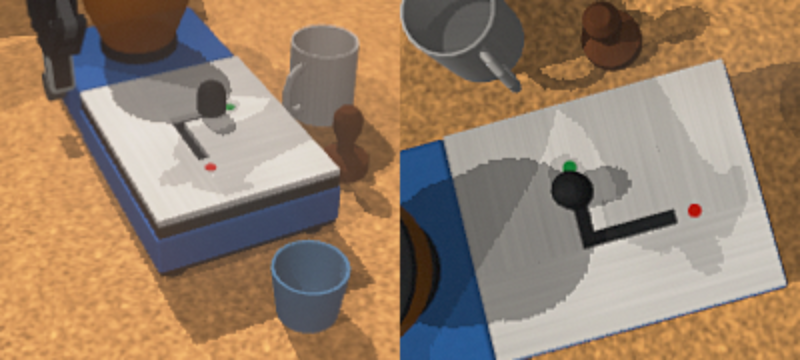

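The crop shows the knob beside the green dot, centre at crop (572,190), with both slot legs visible behind it; all objects are in place. The top-view centroid is a few mm off the predicted end, partly because the knob's side wall biases it. I'll cross-check with two views before handing in.

```bash
python3 - <<'E'
from h import *
L=[]
for n,(x0,x1,y0,y1) in(("side",(240,285,145,190)),("top",(195,240,195,235))):
    f=grab_frame(n);V=f["pixels"].max(2);k=np.zeros(V.shape,np.uint8);k[y0:y1,x0:x1]=(V<60)[y0:y1,x0:x1]
    k=cv2.morphologyEx(k,cv2.MORPH_OPEN,cv2.getStructuringElement(2,(11,11)))
    m,l,s,c=cv2.connectedComponentsWithStats(k);i=1+np.argmax(s[1:,4]);print(n,s[i],c[i]);L.append(ray(f,*c[i]))
    hs=cv2.cvtColor(f["pixels"],cv2.COLOR_BGR2HSV);g=(hs[...,0]>40)&(hs[...,0]<85)&(hs[...,1]>90)
    z=np.zeros_like(g);z[y0-10:y1+10,x0-10:x1+20]=g[y0-10:y1+10,x0-10:x1+20];v,u=np.nonzero(z)
    print(" green n",len(u),onz(f,u.mean(),v.mean(),.085).round(4) if len(u) else "")
    print(" centroid on z=.105",onz(f,*c[i],.105).round(4))
A=np.zeros((3,3));b=np.zeros(3)
for o,d in L:
    d=d/np.linalg.norm(d);P=np.eye(3)-np.outer(d,d);A+=P;b+=P@o
p=np.linalg.solve(A,b);print("tri",p.round(4))
O=np.array([.5789,.0181]);X=np.array([.9627,.2706]);Y=np.array([-.2706,.9627])
print("doser xy",(p[:2]-O)@X,(p[:2]-O)@Y)
E
```

```text
Traceback (most recent call last):
ValueError: attempt to get argmax of an empty sequence
```

```bash
python3 - <<'E'
from h import *
L=[]
for n,(x0,x1,y0,y1),t,q in(("side",(250,285,150,190),80,7),("top",(195,240,195,235),60,11)):
    f=grab_frame(n);V=f["pixels"].max(2);k=np.zeros(V.shape,np.uint8);k[y0:y1,x0:x1]=(V<t)[y0:y1,x0:x1]
    k=cv2.morphologyEx(k,cv2.MORPH_OPEN,cv2.getStructuringElement(2,(q,q)))
    m,l,s,c=cv2.connectedComponentsWithStats(k);i=1+np.argmax(s[1:,4]);print(n,s[i],c[i]);L.append(ray(f,*c[i]))
    print(" centroid on z=.105",onz(f,*c[i],.105).round(4))
A=np.zeros((3,3));b=np.zeros(3)
for o,d in L:
    d=d/np.linalg.norm(d);P=np.eye(3)-np.outer(d,d);A+=P;b+=P@o
p=np.linalg.solve(A,b);print("tri",p.round(4))
O=np.array([.5789,.0181]);X=np.array([.9627,.2706]);Y=np.array([-.2706,.9627])
print("doser xy",(p[:2]-O)@X,(p[:2]-O)@Y)
E
```

```text
side [259 160  14  19 224] [265.48214286 169.33035714]
 centroid on z=.105 [0.591  0.0415 0.105 ]
top [206 206  20  20 311] [215.77170418 215.00643087]
 centroid on z=.105 [0.5924 0.0471 0.105 ]
tri [0.5924 0.048  0.1007]
doser xy 0.021038017318190248 0.025131641018229893
```

Two views put the knob at (21.0, 25.1) mm in the doser's axes, against (22, 25) for the locked end. Handing in.

```bash
python3 -c "
from plant import ticket,sensors
print(sensors.state()['contact_force'],sensors.state()['time_s']);print(ticket.finish_job())"
```

```text
[-0.3874036  -0.85491181 -0.36790932] 16.45
the job is handed in; nothing more can be done
None
```

The job is done and handed in at 16.5 s of the 48 s allowed: the knob was pushed to the slot's corner, then sideways to the end beside the green dot. I pushed with the shut fingers from behind, then lifted them over and pushed from the −x side. The arm is clear of everything.

- **Force:** sliding took about 2–3 N. I stopped at 8 N at the corner and 10 N at the end, against the 36 N limit. These are end-of-call readings, so a short peak in between would not show.
- **Knob position:** the two-view measurement puts it at (21.0, 25.1) mm in the doser's axes, against (22, 25) for the locked end. Its height of 101 mm fits a seated knob.
- **Check that disagreed:** my first single-view check from the top camera, with the knob's height assumed at 115 mm, was off by about 3 mm in x and 5 mm in y. That fits the assumed height being too high and a tight mask.
- **Pitcher, cup and tamper:** they look upright and unmoved in the last pictures, but I did not measure them.

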